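Power up and run the bench press from its console

TASK

Run one stroke of the bench press from its grey control console: first push the white-marked end of the black rocker fully down to switch the power on, then press the blue button fully in so that it stays in, and then press the green button fully, keep it down for two seconds and let it come back up. Do not press the red or yellow button, and leave the loose brass knob, lock case and white cup where they stand.

Things in the scene. Friction and masses are not known exactly. Their poses are not given: they have to be found in the camera images.
- console: Fixed grey console, aluminium top, 240 (x) by 300 (y) by 70 mm high. Origin: underside centre; z up, x to its far side. On its flat top stand six fittings at x = -60 and +20, y = -90, 0 and +90 mm in its frame; which is where changes from run to run. The strip beyond x = 50 mm has no fittings, but the brass knob stands there.
- rocker_on_end (a point): On the upper face of the rocker paddle by its white bar, 22 mm from the pivot, moving with it; sinks 9 mm from off (high) to on (low). Paddle: black, flat, 60 mm long along the console's x, 34 wide, 8 thick, tilted 0.2 rad one way off, the other way on; white bar across its far (+x) end. Face at the pivot: 18 mm above the console's top.
- rocker (a joint): Rocker angle in rad: 0 to 0.05 at the start (off), 0.4 fully on (white-marked end down). It has no spring and stays where it is left; moving it takes 1.2 to 3 N near that end.
- blue_top (a point): Centre of the upper face of the blue button cap (36 mm across, 12 mm proud of its housing when out, 4 mm when fully in; 24 mm above the console's top when out). The point moves with the cap.
- blue (a joint): How far the blue button is pressed, in m: 0 out, 0.008 fully in. It takes about 3.5 to 5 N and stays in wherever it is left.
- green_top (a point): Centre of the upper face of the green button cap (36 mm across, 24 mm above the console's top when out, 16 mm when fully in). The point moves with the cap.
- green (a joint): How far the green button is pressed, in m: 0 out, 0.008 fully in. Sprung: about 2 N to start moving, 6 N fully in; springs back when let go.
- red_top (a point): Centre of the upper face of the red stop button cap, same size and spring as the green one. Not to be pressed.
- red (a joint): How far the red button is pressed, in m (0 out, 0.008 fully in).
- yellow_top (a point): Centre of the upper face of the yellow button cap, same size and spring as the green one. Not to be pressed.
- yellow (a joint): How far the yellow button is pressed, in m (0 out, 0.008 fully in).
- lamp: Fixed white pilot lamp, domed, 48 mm across and 19 mm high, in one of the six places; not a control. Origin: underside centre, on the console's top.
- door_knob: Loose brass door knob, 34 mm across, 43 mm high, standing upright on the console's top near its far edge. Origin: underside centre, z up.
- lock_case: Loose steel lock case lying flat on the bench to the left (+y) of the console, about 75 mm (its x) by 105 mm (its y) by 16 mm high, with a brass faceplate 150 mm long and 24 mm high along its -x side. Origin: underside centre of the steel case.
- grease_cup: Loose white plastic cup standing upright on the bench to the right (-y) of the console, 72 mm across the rim, 75 mm high. Origin: underside centre, z up.
There are look-alikes about, which are no part of the job. Several things look just like the lock_case: the one meant starts farthest to the robot's right.

How it is judged:
By the outcome, as a careful person would: the job done as asked, in the order asked, and still so for the second after the job is handed in, with the robot touching nothing.
It also fails if it takes over 48 s, if anything falls off the work surface, if the arm or the gripper's body presses on something with over 40 N, if the wrist force passes 120 N, or if a joint passes its speed limit or range.

ROBOT

A 7-joint arm with a two-finger parallel gripper is mounted at the origin on the work surface. World frame = base frame: x ahead of the robot, y to its left, z up, the work surface at z = 0. Lengths are in m, angles in rad, forces in N, time in s.
With the tool pointing down it reaches from about 0.425 to 0.875 m from the base axis. Payload 4.7 kg.
Tool frame: the origin (TCP) lies at the very end of the fingers, on their centre line; the grasp point (between the pads) lies 19 mm behind it; z points along the fingers, y is the line along which they close (so a half turn about z gives the same grasp; the last joint's range is limited). The gripper opens to 87 mm and grips with 3 to 60 N. Pads are 19 mm wide; open, the fingers measure 117 mm over their backs; the gripper's body (75 mm by 190 mm) begins 51 mm behind the grasp point.
Start: joints at [-1.325, 0.321, -0.07, 1.45, 0.023, 1.371, -0.057], TCP at [0.149, 0.633, 0.223] pointing down, gripper open.
Joint ranges: [-2.86, 2.86], [-0.3, 2.09], [-1.38, 1.24], [0.06, 2.45], [-1.56, 4.7], [0.09, 2.05], [-2.69, 2.69]. Speed limits (rad/s): [2.57, 2.57, 3.14, 3.14, 3.14, 3.14, 3.14].

INTERFACE

Orientations are given as a rotation vector (axis times angle).
In Python, from bench import ctrl, get_image, job gives the robot as it stands.
- The arm moves only by the shell command python3 -m crank 'ROWS' [FORCE]. ROWS is JSON, a list that holds one entry, the list of rows, each a list of 5 numbers: the shift along the tool's x, y, z in mm, then the turn about the tool's z in rad, then the closure, from -1 (fully open) to 1 (shut), so that 0 is half open. A call has 1 to 10 rows; each row shifts and turns the commanded pose from where the row before left it, along the tool's axes as they then stand; what a row does not reach is not made up. A row lasts 1/12 s, in which the tool goes at most 41.7 mm and 7.16 degrees, less where a joint would pass 70% of its speed; a pose out of reach is approached as far as the arm can. A call with a gripper value outside its range is refused whole. The fingers move at their own pace and stop on an object; FORCE is the grip in N (left out, the last holds). Time passes only in rows, so rows that do not move let the fingers close. It gives the time, the measured TCP pose, the force, the opening and the grip force at its end, in the units of the state.
- ctrl.get_state(): the state, without advancing time (a new reading comes with each control period).
- get_image(name): name is "scene" or "top"; returns a dict with "pixels" (400x640x3 uint8, red, green, blue), "fx", "fy", "cx", "cy" (pixels), "T" (4x4, takes a point from camera to world coordinates). Camera axes: x right, y down, z forward; pixel columns grow to the right and rows downward; lengths in m; the calibration is good to about 2 mm. A picture is of the moment at which its call begins. There is no depth.
- job.close_job(): hands the job in; it is judged then, once.
The state is a dict: "time": time; "joint_positions": joint angles; "qd": joint speeds; "joint_torque": joint torques, N m; "position": TCP position; "tool_rot": TCP orientation; "ft_force": force on the tool from outside, world axes, zero at the start; "torque": the same for the moment, N m; "grip_width": opening from 0.0 (shut) to 1.0 (fully open); "grip_force": force on a finger pad.
Only numpy, scipy, OpenCV 4.12 (cv2) and the standard library are available. Lean on these libraries where they do the work, as an engineer would, in place of code of your own. Each camera call takes 0.05 s, during which the arm holds its last target. There are 200 camera calls.

## Working session

There is one attempt and no reset: what is moved stays moved. The work goes in short steps, Python scripts to look and compute and a shell command to move; the robot and the scene stay as the last step left them, time stands still between calls to the robot, and variables do not carry over. Pictures are saved under pics/ and viewed, at most 10 in all, crops included, and the job is handed in when it is done.

```bash
mkdir -p pics; python3 - <<'E'
from bench import ctrl,get_image
import cv2,numpy as np
s=ctrl.get_state();print({k:np.round(s[k],3) for k in s})
for n in("scene","top"):
    g=get_image(n);cv2.imwrite(f"pics/{n}0.png",g["pixels"][:,:,::-1]);print(n,g["fx"],g["fy"],g["cx"],g["cy"],np.round(g["T"],3).tolist())
E
```

```text
{'time': np.float64(0.0), 'joint_positions': array([-1.325,  0.322, -0.07 ,  1.452,  0.023,  1.371, -0.057]), 'qd': array([ 0.001,  0.002,  0.001, -0.002, -0.   ,  0.003, -0.001]), 'joint_torque': array([ 1.0000e-03, -4.9129e+01, -4.0400e-01, -3.1253e+01, -6.4000e-02,
        4.4000e-02,  0.0000e+00]), 'position': array([0.149, 0.632, 0.221]), 'tool_rot': array([-3.63e-01, -3.12e+00,  3.00e-03]), 'ft_force': array([-0.046,  0.683,  0.101]), 'torque': array([ 0.053, -0.031, -0.08 ]), 'grip_force': np.float64(0.0), 'grip_width': np.float64(1.0)}
scene 417.49037448865244 417.49037448865244 318.60128832097166 200.0897075162391 [[0.566, 0.667, -0.484, 1.059], [0.824, -0.449, 0.346, -0.181], [0.014, -0.595, -0.804, 0.892], [0.0, 0.0, 0.0, 1.0]]
top 469.5390122925336 469.5390122925336 319.21139674878515 194.36585456174222 [[0.019, -0.983, 0.182, 0.293], [-1.0, -0.016, 0.018, 0.141], [-0.015, -0.182, -0.983, 1.403], [0.0, 0.0, 0.0, 1.0]]
```

View pics/scene0.png

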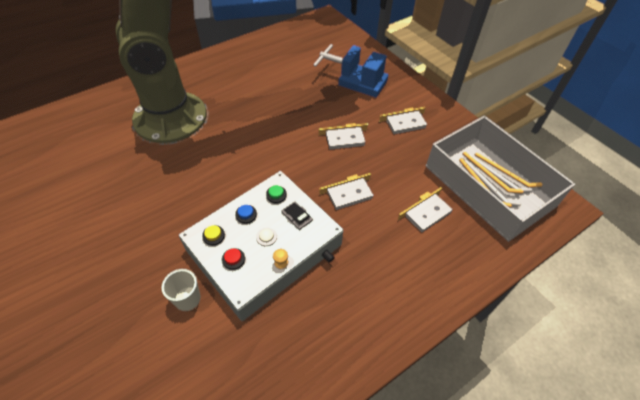

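View pics/top0.png

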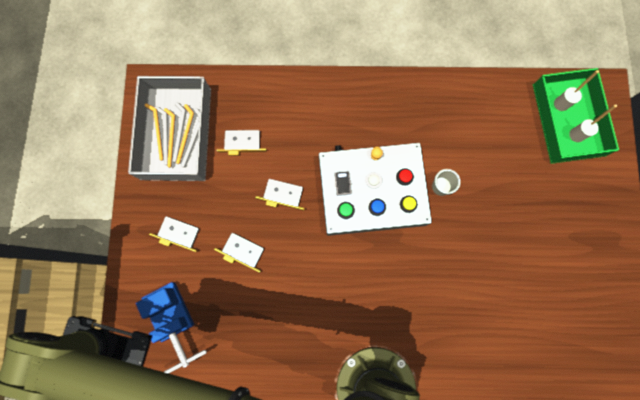

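The scene view shows a grey console with yellow (213,234), blue (246,213), green (276,193), red (233,258), the lamp (266,236), the rocker (297,214) and the brass knob (280,257). In the top view these are green (346,210), blue (377,206), yellow (409,203), red (405,176), rocker (343,182), lamp (374,180), knob (377,153) and cup (447,181).

Possible confusions:
- **Rocker** (343,182): could be taken for the dark latch at (338,149) on the console's side.
- **Green button** (346,210): could be taken for the green bin at (575,115).
- **Blue button** (377,206): could be taken for the blue vise at (165,310).
- **Lock cases**: four of them, not to be touched.

I choose the round caps and the paddle on the console top.

```bash
cat > h.py <<'E'
import cv2,numpy as np
from bench import ctrl,get_image
from scipy.spatial.transform import Rotation as R
def ray(g,u,v):
    T=np.array(g["T"]);d=T[:3,:3]@[(u-g["cx"])/g["fx"],(v-g["cy"])/g["fy"],1];return T[:3,3],d
def onz(g,u,v,z):
    o,d=ray(g,u,v);return (o+d*(z-o[2])/d[2])
def blob(g,box,h,smin=120,vmin=40):
    x0,y0,x1,y1=box;c=cv2.cvtColor(g["pixels"][y0:y1,x0:x1],cv2.COLOR_RGB2HSV)
    m=cv2.inRange(c,(h[0],smin,vmin),(h[1],255,255))
    k=cv2.connectedComponentsWithStats(m);i=1+np.argmax(k[2][1:,4]);return k[3][i]+[x0,y0],k[2][i]
def shift(p):  # tool-frame mm to go to world point p
    s=ctrl.get_state();return 1000*R.from_rotvec(s["tool_rot"]).inv().apply(np.array(p)-s["position"])
E
python3 - <<'E'
from h import *
G={n:get_image(n) for n in("top","scene")}
box={"top":(318,140,435,238),"scene":(175,170,345,315)}
P={}
for c,h in dict(green=(45,80),blue=(100,125),yellow=(22,34)).items():
    for n in G:
        p,s=blob(G[n],box[n],h);P[c,n]=onz(G[n],*p,.090);print(c,n,p.round(1),s,P[c,n].round(4))
a=(P["green","top"]-P["yellow","top"])[:2];print("yaw",np.arctan2(-a[0],a[1]),np.linalg.norm(a))
for n in G:
    x0,y0,x1,y1=(335,165,355,200) if n=="top" else (278,196,318,232)
    m=(cv2.cvtColor(G[n]["pixels"],cv2.COLOR_RGB2GRAY)[y0:y1,x0:x1]<75).astype(np.uint8);M=cv2.moments(m,True)
    print("rocker",n,onz(G[n],x0+M["m10"]/M["m00"],y0+M["m01"]/M["m00"],.084).round(4))
t=cv2.resize(G["top"]["pixels"][140:238,318:435],None,fx=4,fy=4);s=cv2.resize(G["scene"]["pixels"][170:280,200:345],None,fx=2.3,fy=2.3)
H=max(t.shape[0],s.shape[0]);f=lambda a:cv2.copyMakeBorder(a,0,H-a.shape[0],0,0,cv2.BORDER_CONSTANT)
o=np.hstack([f(t),f(s)]);o=o[:,:800];cv2.imwrite("pics/crop1.png",o[:,:,::-1])
E
```

```text
green top [345.5 209.3] [ 21  63  14  14 149] [0.4947 0.0908 0.09  ]
green scene [275.5 191.6] [ 93  16  16  13 149] [0.497  0.0919 0.09  ]
blue top [377.3 206.1] [ 53  60  14  14 152] [0.5053 0.0013 0.09  ]
blue scene [245.  211.5] [ 62  35  17  14 174] [0.5077 0.0025 0.09  ]
yellow top [408.7 203. ] [ 84  56  15  15 161] [ 0.5157 -0.0874  0.09  ]
yellow scene [212.2 232.8] [ 29  56  17  15 208] [ 0.5181 -0.0864  0.09  ]
yaw 0.11745222988923283 0.1793892318272673
rocker top [0.5529 0.0869 0.084 ]
rocker scene [0.5641 0.0997 0.084 ]
```

View pics/crop1.png

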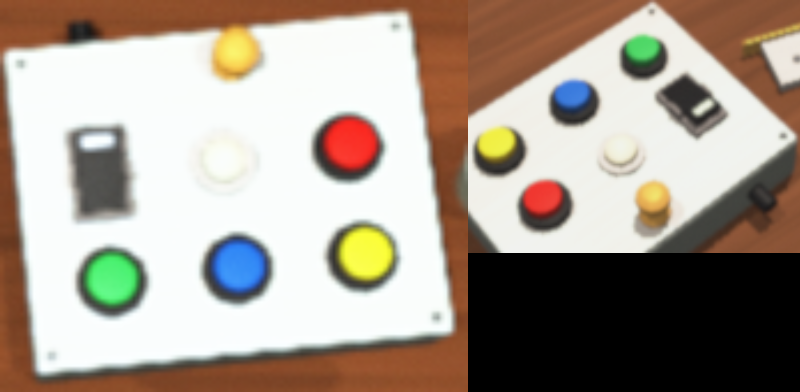

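The crop confirms it: the white bar is at the rocker's far end (crop 97,141), green is at (112,277), blue at (238,267), yellow at (365,253) and red at (348,147). The lamp is at (224,160). Next I turn the tool to the console's yaw and shut the fingers.

```bash
python3 -m crank '[[[0,0,-10,-0.116,1],[0,0,-10,-0.116,1],[0,0,-10,-0.116,1],[0,0,0,0,1],[0,0,0,0,1],[0,0,0,0,1]]]' 20
python3 - <<'E'
from h import *
print("rocker",shift((.597,.103,.16)).round(1))
E
```

```text
time: 0.7
position: [0.1494, 0.6323, 0.2518]
tool_rot: [0.178, -3.136, 0.001]
ft_force: [-0.4, 0.9, 0.1]
grip_width: 0.63
grip_force: 0.0
rocker [-384.9 -576.4   92.2]
```

```bash
python3 -m crank '[[[-16,-24,0,0,1],[-16,-24,0,0,1],[-16,-24,0,0,1],[-16,-24,0,0,1],[-16,-24,0,0,1],[-16,-24,0,0,1],[-16,-24,0,0,1],[-16,-24,0,0,1],[-16,-24,0,0,1],[-16,-24,0,0,1]]]'
python3 -m crank '[[[-16,-24,0,0,1],[-16,-24,0,0,1],[-16,-24,0,0,1],[-16,-24,0,0,1],[-16,-24,0,0,1],[-16,-24,0,0,1],[-16,-24,0,0,1],[-16,-24,0,0,1],[-16,-24,0,0,1],[0,0,0,0,1]]]'
python3 - <<'E'
from h import *
print("rocker",shift((.597,.103,.13)).round(1))
E
```

```text
time: 1.53
position: [0.3366, 0.4112, 0.2517]
tool_rot: [0.179, -3.136, 0.001]
ft_force: [0.3, 0.2, 0.6]
grip_width: 0.008
grip_force: 0.0
time: 2.37
position: [0.5077, 0.208, 0.2518]
tool_rot: [-0.164, 3.136, -0.006]
ft_force: [-0.3, -0.7, 0.6]
grip_width: 0.008
grip_force: 0.0
rocker [ -77.8 -113.3  122.3]
```

```bash
python3 -m crank '[[[-19,-28,10,0,1],[-19,-28,20,0,1],[-19,-28,20,0,1],[-20,-29,20,0,1],[0,0,20,0,1],[0,0,20,0,1],[0,0,0,0,1],[0,0,0,0,1]]]'
python3 - <<'E'
from h import *
print("rocker",shift((.597,.103,.0836)).round(1))
for n,b in(("scene",(170,120,370,270)),("top",(300,120,450,240))):
    g=get_image(n);x0,y0,x1,y1=b;cv2.imwrite(f"pics/{n}1.png",cv2.resize(g["pixels"][y0:y1,x0:x1,::-1],None,fx=3.5,fy=3.5))
E
```

```text
time: 3.03
position: [0.5924, 0.1118, 0.1411]
tool_rot: [0.181, -3.133, 0.001]
ft_force: [-1.1, -0.7, 1.0]
grip_width: 0.005
grip_force: 0.0
rocker [-3.8 -9.2 57.4]
```

View pics/scene1.png

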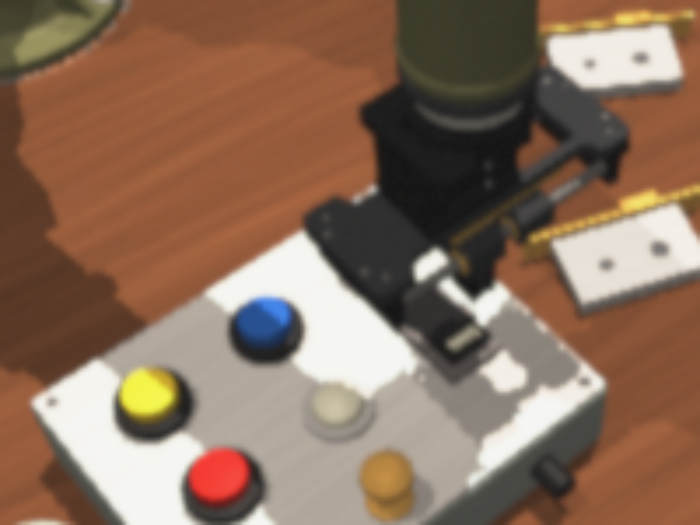

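The shut fingers hover over the rocker's far end (crop ~460,340), clear of the knob (385,480) and the lamp. I centre them and go down.

```bash
python3 -m crank '[[[-3,-5,10,0,1],[-3,-4,10,0,1],[0,0,10,0,1],[0,0,10,0,1],[0,0,5,0,1],[0,0,3,0,1],[0,0,3,0,1],[0,0,0,0,1],[0,0,0,0,1]]]'
python3 - <<'E'
from h import *
print("rocker",shift((.597,.103,.0836)).round(1))
E
```

```text
time: 3.88
position: [0.601, 0.1036, 0.0917]
tool_rot: [-0.183, 3.136, 0.0]
ft_force: [-0.5, 0.1, 0.8]
grip_width: 0.008
grip_force: 0.0
rocker [ 4.  -0.1  8.1]
```

```bash
python3 -m crank '[[[0,0,2,0,1],[0,0,2,0,1],[0,0,2,0,1],[0,0,0,0,1],[0,0,0,0,1]]]'; python3 -m crank '[[[0,0,1,0,1],[0,0,1,0,1],[0,0,0,0,1],[0,0,0,0,1]]]'; python3 -m crank '[[[0,0,1,0,1],[0,0,1,0,1],[0,0,0,0,1],[0,0,0,0,1]]]'
```

```text
time: 4.3
position: [0.6013, 0.1035, 0.0859]
tool_rot: [-0.182, 3.135, 0.0]
ft_force: [1.3, 0.4, 1.4]
grip_width: 0.002
grip_force: 0.9
time: 4.63
position: [0.6014, 0.1036, 0.0845]
tool_rot: [-0.182, 3.135, 0.001]
ft_force: [0.6, 0.3, 4.8]
grip_width: 0.008
grip_force: 2.7
time: 4.97
position: [0.6015, 0.1036, 0.0842]
tool_rot: [-0.182, 3.135, 0.002]
ft_force: [-2.5, -0.8, 14.2]
grip_width: 0.005
grip_force: 6.6
```

Hard stop at the expected height (14 N, against 3 N at most to move it). I lift off and check.

```bash
python3 -m crank '[[[0,0,-10,0,1],[0,0,-20,0,1],[0,0,-20,0,1],[0,0,-10,0,1],[0,0,0,0,1],[0,0,0,0,1]]]'
python3 - <<'E'
from h import *
print("blue",shift((.5065,.002,.094)).round(1))
g=get_image("scene");cv2.imwrite("pics/s2.png",cv2.resize(g["pixels"][170:270,220:340,::-1],None,fx=5,fy=5))
E
```

```text
time: 5.47
position: [0.6005, 0.1034, 0.1413]
tool_rot: [0.183, -3.136, -0.0]
ft_force: [0.6, 0.2, -0.2]
grip_width: 0.007
grip_force: 0.0
blue [105.1 -89.8  47.3]
```

View pics/s2.png

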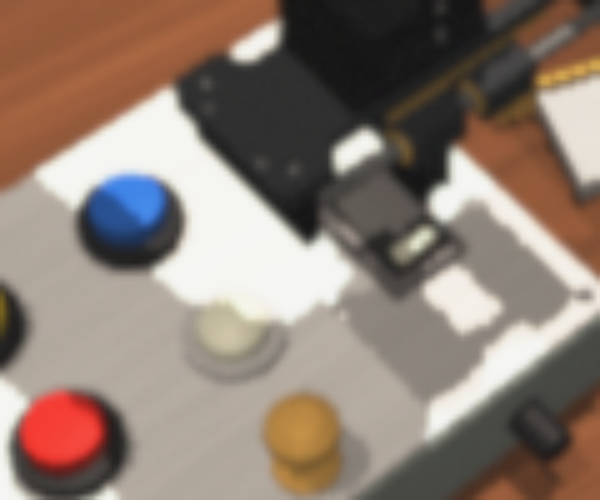

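The rocker's far end (crop ~415,240) now sits low with its near end up, so the power is on. On to blue.

```bash
python3 -m crank '[[[21,-18,0,0,1],[21,-18,0,0,1],[21,-18,0,0,1],[21,-18,0,0,1],[21,-18,0,0,1],[0,0,10,0,1],[0,0,10,0,1],[0,0,0,0,1],[0,0,0,0,1]]]'
python3 - <<'E'
from h import *
print("blue",shift((.5065,.002,.094)).round(1))
E
```

```text
time: 6.27
position: [0.5063, 0.0028, 0.1201]
tool_rot: [0.185, -3.133, 0.001]
ft_force: [0.7, -0.1, -0.7]
grip_width: 0.008
grip_force: 0.0
blue [-0.1 -0.8 26.1]
```

```bash
python3 -m crank '[[[0,-1,10,0,1],[0,0,10,0,1],[0,0,6,0,1],[0,0,3,0,1],[0,0,3,0,1],[0,0,0,0,1],[0,0,0,0,1]]]'; python3 -m crank '[[[0,0,1,0,1],[0,0,1,0,1],[0,0,1,0,1],[0,0,0,0,1],[0,0,0,0,1]]]'; python3 -m crank '[[[0,0,1,0,1],[0,0,1,0,1],[0,0,0,0,1],[0,0,0,0,1]]]'
```

```text
time: 6.85
position: [0.507, 0.0007, 0.0894]
tool_rot: [0.183, -3.136, 0.0]
ft_force: [0.5, 0.2, 0.1]
grip_width: 0.003
grip_force: 0.0
time: 7.27
position: [0.5073, 0.0007, 0.0868]
tool_rot: [-0.182, 3.136, 0.0]
ft_force: [0.1, 0.4, 2.8]
grip_width: 0.001
grip_force: 1.5
time: 7.6
position: [0.5074, 0.0007, 0.0862]
tool_rot: [-0.182, 3.136, 0.001]
ft_force: [-4.1, -0.6, 13.0]
grip_width: 0.002
grip_force: 6.6
```

```bash
python3 -m crank '[[[0,0,1,0,1],[0,0,1,0,1],[0,0,0,0,1],[0,0,0,0,1]]]'; python3 -m crank '[[[0,0,-10,0,1],[0,0,-15,0,1],[0,0,-15,0,1],[0,0,0,0,1],[0,0,0,0,1]]]'
python3 - <<'E'
from h import *
print("green",shift((.496,.0913,.094)).round(1))
E
```

```text
time: 7.93
position: [0.5076, 0.0007, 0.0859]
tool_rot: [-0.182, 3.136, 0.002]
ft_force: [-10.0, -0.5, 25.2]
grip_width: 0.004
grip_force: 12.7
time: 8.35
position: [0.5074, 0.001, 0.1227]
tool_rot: [-0.183, 3.135, 0.001]
ft_force: [0.7, 0.1, 0.6]
grip_width: 0.008
grip_force: 0.0
green [ 0.9 91.  28.7]
```

```bash
python3 -m crank '[[[0,18,0,0,1],[0,18,0,0,1],[0,18,0,0,1],[0,18,0,0,1],[1,19,0,0,1],[0,0,0,0,1],[0,0,0,0,1]]]'
python3 - <<'E'
from h import *
print("green",shift((.496,.0913,.094)).round(1))
g=get_image("scene");cv2.imwrite("pics/s3.png",cv2.resize(g["pixels"][160:280,190:340,::-1],None,fx=4,fy=4))
E
```

```text
time: 8.93
position: [0.4945, 0.0917, 0.1212]
tool_rot: [0.186, -3.134, 0.001]
ft_force: [0.4, -0.9, 0.4]
grip_width: 0.002
grip_force: 0.0
green [-1.5 -0.6 27.2]
```

View pics/s3.png

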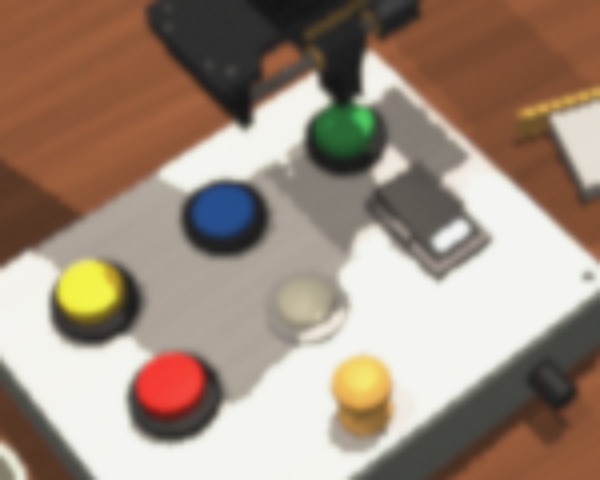

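Blue (crop 225,212) now sits low in its housing and the rocker stays on. The fingertip hovers over green (345,130). I press it.

```bash
python3 -m crank '[[[-1,0,10,0,1],[0,0,10,0,1],[0,0,6,0,1],[0,0,3,0,1],[0,0,3,0,1],[0,0,3,0,1],[0,0,2,0,1],[0,0,0,0,1],[0,0,0,0,1]]]'
```

```text
time: 9.73
position: [0.496, 0.0903, 0.0864]
tool_rot: [0.181, -3.135, 0.001]
ft_force: [-4.8, -3.2, 10.1]
grip_width: 0.005
grip_force: 4.8
```

```bash
python3 -m crank '[[[0,0,1,0,1],[0,0,1,0,1],[0,0,0,0,1],[0,0,0,0,1],[0,0,0,0,1],[0,0,0,0,1],[0,0,0,0,1],[0,0,0,0,1],[0,0,0,0,1],[0,0,0,0,1]]]';python3 -m crank '[[[0,0,0,0,1],[0,0,0,0,1],[0,0,0,0,1],[0,0,0,0,1],[0,0,0,0,1],[0,0,0,0,1],[0,0,0,0,1],[0,0,0,0,1],[0,0,0,0,1],[0,0,0,0,1]]]';python3 -m crank '[[[0,0,0,0,1],[0,0,0,0,1],[0,0,0,0,1],[0,0,0,0,1],[0,0,0,0,1],[0,0,0,0,1]]]';python3 -m crank '[[[0,0,-10,0,1],[0,0,-20,0,1],[0,0,-20,0,1],[0,0,-20,0,1],[0,0,-20,0,1],[0,0,0,0,1],[0,0,0,0,1],[0,0,0,0,1]]]'
python3 - <<'E'
from h import *
g=get_image("scene");cv2.imwrite("pics/s4.png",cv2.resize(g["pixels"][160:310,160:345,::-1],None,fx=4,fy=4))
E
```

```text
time: 10.57
position: [0.4961, 0.0902, 0.0862]
tool_rot: [0.181, -3.135, -0.0]
ft_force: [-9.6, -3.8, 21.9]
grip_width: 0.002
grip_force: 10.9
time: 11.4
position: [0.4961, 0.0903, 0.0862]
tool_rot: [0.181, -3.135, -0.0]
ft_force: [-10.3, -5.2, 21.9]
grip_width: 0.004
grip_force: 10.9
time: 11.9
position: [0.4961, 0.0903, 0.0862]
tool_rot: [0.181, -3.135, -0.0]
ft_force: [-9.8, -4.5, 22.4]
grip_width: -0.0
grip_force: 10.9
time: 12.57
position: [0.4961, 0.0914, 0.1728]
tool_rot: [0.183, -3.136, -0.0]
ft_force: [-1.7, -0.7, -0.4]
grip_width: 0.007
grip_force: 0.0
```

View pics/s4.png

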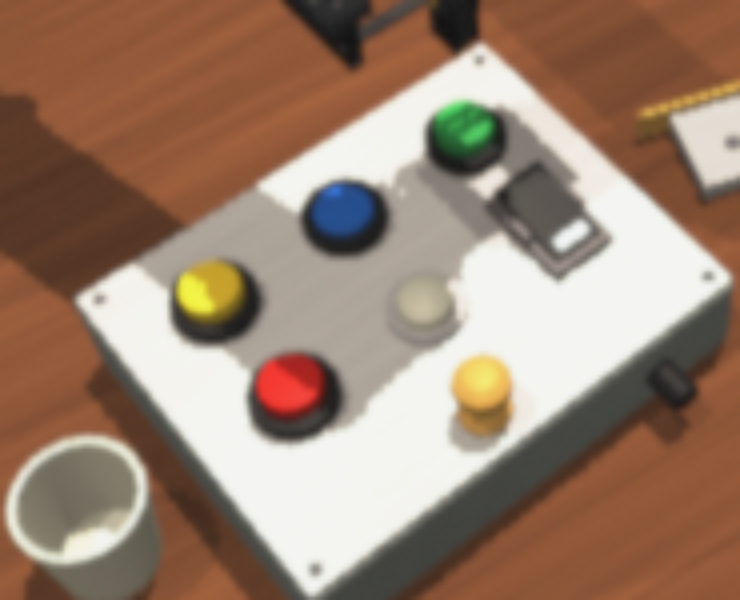

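Green (465,130) is proud again, blue (345,215) is in, the rocker's white end (570,235) is down, and the knob and cup stand untouched. I hand it in.

```bash
python3 -c "
from bench import job
print(job.close_job())"
```

```text
the job is handed in; nothing more can be done
None
```

I ran the stroke in order in about 13 s and handed the job in: rocker on, blue pressed in and still in, green held fully down just over two seconds and back up; red, yellow and the loose items were not touched, though the hand-in gave no verdict.

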